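# Clear the sawing board of offcuts

## Task

Clear up after sawing: put every wooden offcut that lies on the sawing board into the deep scrap bin. The two pieces lying in the shallow stock tray are being kept, so leave them as they are, and do not shift or knock over the glue bottle, the tin or the mug.

Things in the scene. Friction and masses are not known exactly. Their poses are not given: they have to be found in the camera images.
- board: Plywood sawing board (fixed), 320 mm in x by 340 mm in y, 12 mm thick; origin at the centre of its underside. A 25 mm thick fence runs along its far (+x) edge and stands 32 mm above the board's top; its inner face is at x = +135 mm. A steel bench dog (post 24 mm across) stands 70 mm tall above the board's top at the board's centre. Three offcuts and the glue bottle start on it.
- tray: Shallow wooden stock tray (fixed), 270 mm in x by 180 mm in y, floor 12 mm thick, rim 28 mm high over the bench, walls 8 mm; origin at the centre of its underside. It is to the left or right of the board and holds the two pieces to keep.
- bin: Deep grey plastic scrap bin, open at the top (fixed), 270 mm in x by 180 mm in y, 120 mm high, walls and floor 6 mm; origin at the centre of its underside. It is on the other side of the board from the tray.
- block: Rectangular block, 45 (x) by 95 (y) by 40 mm high. Plain pine. Origin in the middle of its bounding box, z up, length along y. It starts flat either on the sawing board or in the stock tray.
- pointed: Block with one end cut to a point, 40 (x) by 100 (y) by 36 mm high; the point is the last 20 mm at +y. Plain pine. Origin in the middle of its bounding box, z up, length along y. It starts flat either on the sawing board or in the stock tray.
- lap: Half-lapped piece, 42 (x) by 100 (y) by 40 mm high; the half at +y is cut down to the lower 20 mm. Plain pine. Origin in the middle of its bounding box, z up, length along y. It starts flat either on the sawing board or in the stock tray.
- tee: T-shaped piece, 36 mm high, 95 mm long in y: a stem 32 mm wide (x) from y = -47.5 to +17.5 mm and a crossbar 66 mm wide (x), 30 mm long, at the +y end. Plain pine. Origin in the middle of its bounding box, z up, length along y. It starts flat either on the sawing board or in the stock tray.
- rebate: Rebated (L-section) piece, 50 (x) by 100 (y) by 44 mm high: a 20 mm thick base with a 22 mm wide rib along its -x edge for the full height. Plain pine. Origin in the middle of its bounding box, z up, length along y. It starts flat either on the sawing board or in the stock tray.
- glue: White glue bottle standing upright on the sawing board, 56 mm across, 165 mm tall; origin at the centre of its underside. Leave alone.
- tin: Closed steel tin standing on the bench beyond the tray or the bin, 80 mm across, 110 mm tall; origin at the centre of its underside. Leave alone.
- mug: White mug standing on the bench beyond the tray or the bin, 80 mm across and 90 mm tall, its handle reaching out at its +y; origin at the centre of its underside. Leave alone.
Not all that is in view belongs to the job. Leave any green look-alike of the rebate alone. What is shaped like the block but grey is not meant.

How it is judged:
By the outcome, as a careful person would: the job done as asked, in the order asked, and still so for the second after the job is handed in, with the robot touching nothing.
It also fails if it takes over 64 s, if anything falls off the work surface, if the arm or the gripper's body presses on something with over 40 N, if the wrist force passes 120 N, or if a joint passes its speed limit or range.

## Robot

A 6-joint arm with a two-finger parallel gripper is mounted at the origin on the work surface. World frame = base frame: x ahead of the robot, y to its left, z up, the work surface at z = 0. Lengths are in m, angles in degrees, forces in N, time in s.
With the tool pointing down it reaches from about 0.4 to 0.825 m from the base axis. Payload 7 kg.
Tool frame: the origin (TCP) lies midway between the tips of the shut fingers; the grasp point (between the pads) lies r.pinch_z behind it (r.pinch_z is the distance from the TCP to the grasp point, in m); z points along the fingers, y is the line along which they close (so a half turn about z gives the same grasp; the last joint's range is limited). The gripper opens to 88 mm and grips with 3 to 60 N. Pads are 19 mm wide; open, the fingers measure 130 mm over their backs; the gripper's body (78 mm by 193 mm) begins 47 mm behind the grasp point.
Start: joints at [-56.373, 20.546, 0.682, 0, -70.136, -16.507], TCP at [0.199, -0.645, 0.227] pointing down, gripper open.
Joint ranges: [-176.03, 176.03], [-82.01, 121.73], [-58.28, 71.71], [-173.87, 95.51], [-174.79, -0.11], [-173.66, 173.66]. Speed limits (degrees/s): [136.94, 136.94, 172.46, 180, 180, 180].

## Interface

Orientations are given as [roll, pitch, yaw] about the fixed x, y, z axes, in that order (R = Rz(yaw) Ry(pitch) Rx(roll)).
In Python, from plant import r, optics, job gives the robot as it stands.
- The arm moves only by the shell command python3 -m crank 'ROWS' [FORCE]. ROWS is JSON, a list of rows, each an object with "xyz": the shift along the tool's x, y, z in units of 30 mm (1.0 is 30 mm), a list of three; "delta_rot": the turn, a rotation vector about the tool's x, y, z in degrees, a list of three; "claw": the closure, from 0 (fully open) to 1 (shut). A call has 1 to 20 rows; each row is the pose to reach, as a shift and turn from the pose commanded when the call began, along the tool's axes at that moment; what a row does not reach only later rows make up. A row lasts 1/8 s, in which the tool goes at most 62.5 mm and 10.7 degrees, less where a joint would pass 70% of its speed; a pose out of reach is approached as far as the arm can. A call with a gripper value outside its range is refused whole. The fingers move at their own pace and stop on an object; FORCE is the grip in N (left out, the last holds). Time passes only in rows, so rows that repeat a pose let the fingers close. It gives the time, the measured TCP pose, the force, the opening and the grip force at its end, in the units of the state.
- r.get_state(): the state, without advancing time (a new reading comes with each control period).
- optics.capture(name): name is "side" or "top" or "wrist"; returns a dict with "img" (420x560x3 uint8, blue, green, red), "fovy" (degrees; the focal length in pixels is half the picture's height over the tangent of half this angle, whatever the lens; pixels are square), "cx", "cy" (the principal point, pixels), "eye" and "rotation" of the camera in the world; the wrist camera has in their place "hand_eye" (4x4, takes a point from camera to tool coordinates, whose origin is the TCP and whose axes are the flange's). Camera axes: x right, y up, looking along -z (the intrinsics and any distortion apply to the point x, -y, -z); pixel columns grow to the right and rows downward; lengths in m; the calibration is good to about 2 mm. A picture is of the moment at which its call begins: read the wrist's pose just before it. There is no depth.
- job.close_job(): hands the job in; it is judged then, once.
The state is a dict: "time_s": time; "joints": joint angles; "qd": joint speeds; "joint_torque": joint torques, N m; "tcp_pos": TCP position; "eef_rot": TCP orientation; "contact_force": force on the tool from outside, world axes, zero at the start; "moment": the same for the moment, N m; "gripper_width": finger opening in m; "gripper_force": force on a finger pad.
Only numpy, scipy, OpenCV 4.12 (cv2) and the standard library are available. Lean on these libraries where they do the work, as an engineer would, in place of code of your own. Each camera call takes 0.05 s, during which the arm holds its last target. There are 200 camera calls.

## Working session

There is one attempt and no reset: what is moved stays moved. The work goes in short steps, Python scripts to look and compute and a shell command to move; the robot and the scene stay as the last step left them, time stands still between calls to the robot, and variables do not carry over. Pictures are saved under pics/ and viewed, at most 10 in all, crops included, and the job is handed in when it is done.

```bash
mkdir -p pics; ls; python3 - <<'E'
from plant import r, optics, job
import cv2
print(r.get_state(), r.pinch_z)
for n in ("top","side"):
    d=optics.capture(n); cv2.imwrite(f"pics/{n}0.png",d["img"])
    print(n,{k:v for k,v in d.items() if k!="img"})
E
```

```text
pics
{'time_s': 0.0, 'joints': array([-5.63737356e+01,  2.05908064e+01,  6.34481551e-01, -2.04274106e-02,
       -7.01367275e+01, -1.65059261e+01]), 'qd': array([-0.05041609, -0.0431574 , -0.06658364, -0.03733164, -0.02751268,
        0.00941613]), 'joint_torque': array([ 1.96751098e-03, -5.82718635e+01,  2.93060446e+01,  6.99743092e+00,
        6.93333917e-03, -1.54333497e-04]), 'tcp_pos': array([ 0.19852653, -0.64463167,  0.2256342 ]), 'eef_rot': array([ 1.79905326e+02, -8.02830189e-03, -1.62886611e+02]), 'contact_force': array([-0.42804718, -0.44129817,  0.21782339]), 'moment': array([-0.04315993,  0.06960228,  0.0475153 ]), 'gripper_force': 0.0, 'gripper_width': 0.08772040968696367} 0.0188
top {'fovy': 50.675658648659855, 'cx': 286.62628082452346, 'cy': 209.59086617605453, 'eye': array([0.40175967, 0.08794632, 1.1320312 ]), 'rotation': array([  4.99742745,   0.56425605, -91.24091433])}
side {'fovy': 52.09077988958261, 'cx': 270.5944420015531, 'cy': 211.94696280798553, 'eye': array([-0.18526428,  0.93296665,  0.80418334]), 'rotation': array([ 5.47699026e+01, -2.69246352e-02, -1.40585664e+02])}
```

View pics/top0.png

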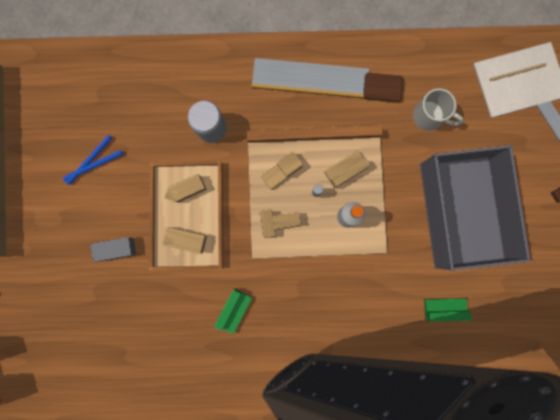

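View pics/side0.png

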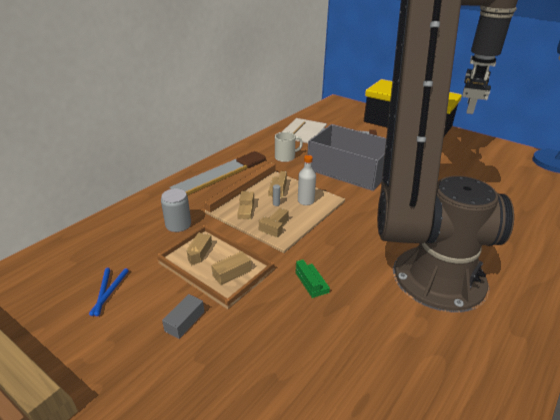

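The top view shows the tray on the left with two kept pieces (186,188) and (185,240). The board holds the lap (283,171), the rebate (348,169) and the tee (280,222), with the dog at (318,190) and the glue at (352,214). The bin is at (475,208). The side view agrees.

```bash
cat > h.py <<'E'
import numpy as np, cv2
from scipy.spatial.transform import Rotation as R
from plant import r, optics, job
def cast(d,pix,z,eye=None,rot=None):
    "pixels -> world points on plane z"
    eye=np.array(d["eye"]) if eye is None else eye
    rot=R.from_euler("xyz",d["rotation"],degrees=True).as_matrix() if rot is None else rot
    h=d["img"].shape[0]; f=h/2/np.tan(np.radians(d["fovy"]/2))
    p=np.atleast_2d(np.array(pix,float))
    v=np.c_[(p[:,0]-d["cx"])/f,-(p[:,1]-d["cy"])/f,-np.ones(len(p))]@rot.T
    return eye+v*((z-eye[2])/v[:,2])[:,None]
E
python3 - <<'E'
from h import *
d=optics.capture("top"); im=d["img"]
c=cv2.resize(im[120:280,140:400],None,fx=3,fy=3,interpolation=cv2.INTER_CUBIC)
cv2.imwrite("pics/crop0.png",c)
hsv=cv2.cvtColor(im,cv2.COLOR_BGR2HSV)
for p in [(260,240),(285,180),(350,175),(270,225),(290,222),(340,170)]: print(p,hsv[p[1],p[0]])
P=lambda n,px,z: print(n,np.round(cast(d,px,z)[:,:2],3).tolist())
P("board corners",[(248,142),(383,137),(386,255),(251,258)],.012)
P("bin rim",[(423,161),(513,149),(527,260),(439,268)],.12)
P("dog top",[(318,187)],.082); P("glue cap",[(358,212)],.177)
P("mug",[(440,104)],.09); P("tin",[(205,115)],.11)
print("top joints fk ok", r.get_state()["tcp_pos"])
E
```

```text
(260, 240) [ 16 101 202]
(285, 180) [ 16 100 122]
(350, 175) [ 17 116 162]
(270, 225) [ 17 118 160]
(290, 222) [ 17 116 163]
(340, 170) [ 18 117 168]
board corners [[0.677, 0.192], [0.681, -0.154], [0.38, -0.15], [0.38, 0.189]]
bin rim [[0.596, -0.221], [0.619, -0.429], [0.364, -0.444], [0.35, -0.245]]
dog top [[0.546, 0.02]]
glue cap [[0.477, -0.058]]
mug [[0.739, -0.277]]
tin [[0.72, 0.284]]
top joints fk ok [ 0.19857119 -0.64474955  0.22585653]
```

View pics/crop0.png

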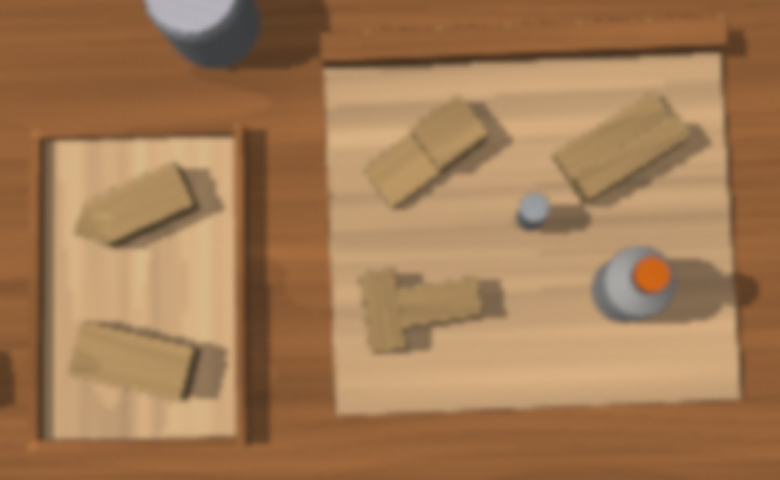

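The enlarged crop (×3, origin 140,120) shows the tee with its crossbar at left (378,310) and its stem running to (482,298). The lap's full-height half is upper right (450,132), and its low half is lower left (400,172). The rebate is centred near (621,147), close to the glue.

```bash
python3 - <<'E'
from h import *
d=optics.capture("top"); im=d["img"]
v=cv2.cvtColor(im,cv2.COLOR_BGR2HSV)
m=cv2.inRange(v,(12,80,138),(24,160,186))
k=np.zeros_like(m); cv2.fillConvexPoly(k,np.array([(252,146),(381,141),(384,252),(254,255)]),255)
cs,_=cv2.findContours(m&k,cv2.RETR_EXTERNAL,cv2.CHAIN_APPROX_NONE)
for c in cs:
    if cv2.contourArea(c)<150: continue
    b=cv2.boxPoints(cv2.minAreaRect(c)); print("box",cv2.contourArea(c),((b-[140,120])*3).round().tolist())
def rep(n,px,z):
    w=cast(d,np.array(px)/3+[140,120],z)[:,:2]; print(n,(w*1000).round().tolist(),"mean",(w.mean(0)*1000).round()); return w
def ang(a,b): e=b-a; return np.degrees(np.arctan2(e[1],e[0])).round(1)
w=rep("lap hi",[(413,130),(458,97),(489,132),(442,166)],.052); print(ang(w[0],w[1]),ang(w[3],w[2]),ang(w[1],w[2]))
w=rep("lap lo",[(364,170),(399,207)],.032); print(ang(w[0],w[1]))
w=rep("rebate far long edge",[(553,157),(657,94)],.034); print(ang(*w))
w=rep("same@.056",[(553,157),(657,94)],.056)
w=rep("rebate near long edge",[(588,200),(690,132)],.034); print(ang(*w))
w=rep("same@.056",[(588,200),(690,132)],.056)
w=rep("tee bar",[(360,272),(393,268),(405,347),(373,352)],.048)
w=rep("tee stem",[(399,287),(478,277),(482,315),(403,322)],.048); print(ang(w[0],w[1]),ang(w[3],w[2]))
w=cast(d,[(436,157),(513,149),(527,260),(451,267)],.12)[:,:2]; print("bin",w.round(3).tolist(),w.mean(0))
E
```

```text
box 1019.5 [[339.0, 264.0], [510.0, 264.0], [510.0, 354.0], [339.0, 354.0]]
box 1179.0 [[331.0, 106.0], [530.0, 90.0], [539.0, 199.0], [340.0, 215.0]]
box 2200.5 [[335.0, 71.0], [725.0, 63.0], [730.0, 273.0], [340.0, 281.0]]
lap hi [[611.0, 116.0], [638.0, 79.0], [608.0, 54.0], [581.0, 93.0]] mean [610.  85.]
-54.7 -55.1 -140.2
lap lo [[582.0, 158.0], [551.0, 130.0]] mean [567. 144.]
-138.0
rebate far long edge [[589.0, 0.0], [641.0, -88.0]] mean [615. -44.]
-59.9
same@.056 [[586.0, 2.0], [636.0, -85.0]] mean [611. -41.]
rebate near long edge [[553.0, -28.0], [608.0, -114.0]] mean [580. -71.]
-57.5
same@.056 [[550.0, -25.0], [604.0, -110.0]] mean [577. -68.]
tee bar [[496.0, 162.0], [498.0, 135.0], [434.0, 126.0], [430.0, 152.0]] mean [464. 144.]
tee stem [[483.0, 130.0], [489.0, 66.0], [458.0, 63.0], [454.0, 128.0]] mean [471.  97.]
-84.0 -86.2
bin [[0.604, -0.251], [0.619, -0.429], [0.364, -0.444], [0.352, -0.272]] [ 0.48489579 -0.3490318 ]
```

```bash
cat >> h.py <<'E'
def plan(*T):
    "world targets (x,y,z[mm],yaw) -> shift in units of 30 mm along the tool axes, turn vector; also rows needed"
    s=r.get_state(); p=s["tcp_pos"]; A=R.from_euler("xyz",s["eef_rot"],degrees=True); q,B0=p,A
    print("t",round(s["time_s"],2),"tcp",(p*1000).round(1),s["eef_rot"].round(1),"j1,j6",s["joints"][[0,5]].round(),"w",round(s["gripper_width"]*1000,1),"F",round(s["gripper_force"],1))
    for x,y,z,w in T:
        t=np.array([x,y,z])/1000; B=R.from_euler("xyz",[180,0,w],degrees=True)
        print((x,y,z,w),A.inv().apply((t-p)/.03).round(2).tolist(),(A.inv()*B).as_rotvec(degrees=True).round(1).tolist(),
          "rows",round(np.linalg.norm(t-q)/.0625,1),round(np.degrees((B0.inv()*B).magnitude())/10.7,1)); q,B0=t,B
E
python3 -c "
from h import *
plan((550,-250,230,-120),(470,100,150,-85),(470,100,60,-85),(470,100,17,-85))"
```

```text
t 0.2 tcp [ 198.6 -644.8  226. ] [ 179.9   -0.  -162.9] j1,j6 [-56. -17.] w 87.6 F 0.0
(550, -250, 230, -120) [-15.07, 9.13, -0.13] [0.1, 0.0, -42.9] rows 8.5 4.0
(470, 100, 150, -85) [-15.95, 21.06, 2.55] [0.1, 0.0, -77.9] rows 5.9 3.3
(470, 100, 60, -85) [-15.95, 21.06, 5.55] [0.1, 0.0, -77.9] rows 1.4 0.0
(470, 100, 17, -85) [-15.95, 21.06, 6.99] [0.1, 0.0, -77.9] rows 0.7 0.0
```

```bash
python3 -m crank '[{"xyz":[-15.07,9.13,-0.13],"delta_rot":[0,0,-42.9],"claw":0.2},{"xyz":[-15.07,9.13,-0.13],"delta_rot":[0,0,-42.9],"claw":0.2},{"xyz":[-15.07,9.13,-0.13],"delta_rot":[0,0,-42.9],"claw":0.2},{"xyz":[-15.07,9.13,-0.13],"delta_rot":[0,0,-42.9],"claw":0.2},{"xyz":[-15.07,9.13,-0.13],"delta_rot":[0,0,-42.9],"claw":0.2},{"xyz":[-15.07,9.13,-0.13],"delta_rot":[0,0,-42.9],"claw":0.2},{"xyz":[-15.07,9.13,-0.13],"delta_rot":[0,0,-42.9],"claw":0.2},{"xyz":[-15.07,9.13,-0.13],"delta_rot":[0,0,-42.9],"claw":0.2},{"xyz":[-15.95,21.06,-0.13],"delta_rot":[0,0,-77.9],"claw":0.2},{"xyz":[-15.95,21.06,-0.13],"delta_rot":[0,0,-77.9],"claw":0.2},{"xyz":[-15.95,21.06,-0.13],"delta_rot":[0,0,-77.9],"claw":0.2},{"xyz":[-15.95,21.06,-0.13],"delta_rot":[0,0,-77.9],"claw":0.2},{"xyz":[-15.95,21.06,-0.13],"delta_rot":[0,0,-77.9],"claw":0.2},{"xyz":[-15.95,21.06,-0.13],"delta_rot":[0,0,-77.9],"claw":0.2},{"xyz":[-15.95,21.06,-0.13],"delta_rot":[0,0,-77.9],"claw":0.2},{"xyz":[-15.95,21.06,-0.13],"delta_rot":[0,0,-77.9],"claw":0.2}]' 40
python3 - <<'E'
from h import *
plan((470,100,100,-85),(470,100,17,-85))
cv2.imwrite("pics/w1.png",optics.capture("wrist")["img"])
E
```

```text
time_s: 2.2
tcp_pos: [0.4698, 0.0998, 0.2304]
eef_rot: [180.0, -0.0, -84.9]
contact_force: [-0.2, 0.2, 0.4]
gripper_width: 0.0702
gripper_force: 0.0
t 2.2 tcp [469.8  99.8 230.4] [180.   -0.  -84.9] j1,j6 [ 36. -30.] w 70.2 F 0.0
(470, 100, 100, -85) [-0.01, -0.01, 4.35] [0.0, -0.0, 0.1] rows 2.1 0.0
(470, 100, 17, -85) [-0.01, -0.01, 7.11] [0.0, -0.0, 0.1] rows 1.3 0.0
```

View pics/w1.png

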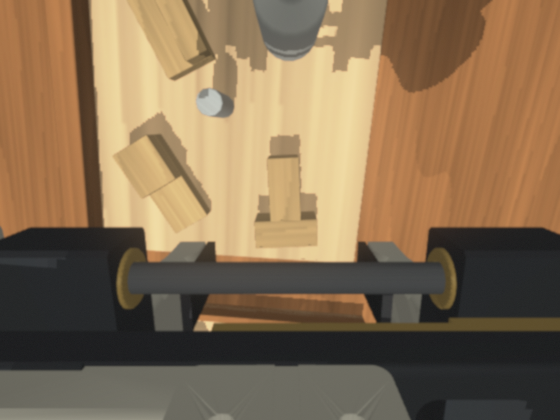

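The wrist view shows the tee with its stem at (284,187) and bar at (285,230), the lap at (160,182), and the rebate at (180,35). The fingers straddle the column around 285.

```bash
python3 - <<'E'
from h import *
s=r.get_state(); d=optics.capture("wrist"); H=np.array(d["hand_eye"])
A=R.from_euler("xyz",s["eef_rot"],degrees=True).as_matrix()
eye=s["tcp_pos"]+A@H[:3,3]; rot=A@H[:3,:3]
def c(n,px,z): w=cast(d,px,z,eye,rot)[:,:2]*1000; print(n,w.round().tolist(),w.mean(0).round())
c("stem",[(268,157),(299,157),(301,217),(271,215)],.048)
c("lap hi",[(113,156),(147,135),(178,171),(150,195)],.052)
c("reb end near",[(175,78),(213,58)],.034)
c("reb end near .056",[(175,78),(213,58)],.056)
c("glue foot/dog",[(290,58),(210,101)],.012)
c("dog",[(208,101)],.082)
E
```

```text
stem [[490.0, 66.0], [459.0, 64.0], [451.0, 125.0], [482.0, 126.0]] [470.  95.]
lap hi [[642.0, 78.0], [608.0, 55.0], [578.0, 88.0], [606.0, 114.0]] [608.  84.]
reb end near [[587.0, -1.0], [550.0, -23.0]] [569. -12.]
reb end near .056 [[580.0, 1.0], [546.0, -19.0]] [563.  -9.]
glue foot/dog [[476.0, -33.0], [557.0, 16.0]] [517.  -8.]
dog [[543.0, 20.0]] [543.  20.]
```

```bash
python3 -m crank '[{"xyz":[0,0,4.35],"delta_rot":[0,0,0],"claw":0.2},{"xyz":[0,0,4.35],"delta_rot":[0,0,0],"claw":0.2},{"xyz":[0,0,6.1],"delta_rot":[0,0,0],"claw":0.2},{"xyz":[0,0,7.1],"delta_rot":[0,0,0],"claw":0.2},{"xyz":[0,0,7.1],"delta_rot":[0,0,0],"claw":0.2},{"xyz":[0,0,7.1],"delta_rot":[0,0,0],"claw":0.2},{"xyz":[0,0,7.1],"delta_rot":[0,0,0],"claw":0.9},{"xyz":[0,0,7.1],"delta_rot":[0,0,0],"claw":0.9},{"xyz":[0,0,7.1],"delta_rot":[0,0,0],"claw":0.9},{"xyz":[0,0,7.1],"delta_rot":[0,0,0],"claw":0.9},{"xyz":[0,0,7.1],"delta_rot":[0,0,0],"claw":0.9},{"xyz":[0,0,7.1],"delta_rot":[0,0,0],"claw":0.9},{"xyz":[0,0,5],"delta_rot":[0,0,0],"claw":0.9},{"xyz":[0,0,0],"delta_rot":[0,0,0],"claw":0.9},{"xyz":[0,0,0],"delta_rot":[0,0,0],"claw":0.9},{"xyz":[0,0,0],"delta_rot":[0,0,0],"claw":0.9},{"xyz":[0,0,0],"delta_rot":[0,0,0],"claw":0.9},{"xyz":[0,0,0],"delta_rot":[0,0,0],"claw":0.9}]' 40
python3 -c "
from h import *
plan((560,-150,235,-90),(430,-345,235,-90),(430,-345,85,-90))"
```

```text
time_s: 4.55
tcp_pos: [0.4693, 0.0993, 0.2293]
eef_rot: [179.9, -0.0, -85.0]
contact_force: [0.4, -0.2, -1.1]
gripper_width: 0.0318
gripper_force: 39.9
t 4.55 tcp [469.3  99.3 229.3] [179.9  -0.  -85. ] j1,j6 [ 35. -30.] w 31.8 F 39.9
(560, -150, 235, -90) [8.54, -2.29, -0.19] [0.1, -0.0, 5.0] rows 4.2 0.5
(430, -345, 235, -90) [14.64, 2.6, -0.18] [0.1, -0.0, 5.0] rows 3.7 0.0
(430, -345, 85, -90) [14.64, 2.59, 4.82] [0.1, -0.0, 5.0] rows 2.4 0.0
```

```bash
python3 -m crank '[{"xyz":[8.54,-2.29,-0.5],"delta_rot":[0,0,0],"claw":0.9},{"xyz":[8.54,-2.29,-0.5],"delta_rot":[0,0,0],"claw":0.9},{"xyz":[8.54,-2.29,-0.5],"delta_rot":[0,0,0],"claw":0.9},{"xyz":[8.54,-2.29,-0.5],"delta_rot":[0,0,0],"claw":0.9},{"xyz":[15.14,2.64,-0.5],"delta_rot":[0,0,5],"claw":0.9},{"xyz":[15.14,2.64,-0.5],"delta_rot":[0,0,5],"claw":0.9},{"xyz":[15.14,2.64,-0.5],"delta_rot":[0,0,5],"claw":0.9},{"xyz":[15.14,2.64,-0.5],"delta_rot":[0,0,5],"claw":0.9},{"xyz":[15.14,2.64,-0.5],"delta_rot":[0,0,5],"claw":0.9},{"xyz":[15.14,2.64,-0.5],"delta_rot":[0,0,5],"claw":0.9},{"xyz":[15.14,2.64,-0.5],"delta_rot":[0,0,5],"claw":0.9}]' 40
python3 - <<'E'
from h import *
cv2.imwrite("pics/s1.png",optics.capture("top")["img"])
plan((430,-360,80,-90))
E
```

```text
time_s: 5.92
tcp_pos: [0.4312, -0.3589, 0.2447]
eef_rot: [179.9, 0.0, -89.9]
contact_force: [0.4, 0.9, -0.4]
gripper_width: 0.0319
gripper_force: 39.9
t 5.97 tcp [ 431.4 -358.8  245. ] [180.    0.  -89.9] j1,j6 [-20.  20.] w 31.9 F 39.9
(430, -360, 80, -90) [0.04, 0.04, 5.5] [0.0, 0.0, 0.1] rows 2.6 0.0
```

View pics/s1.png

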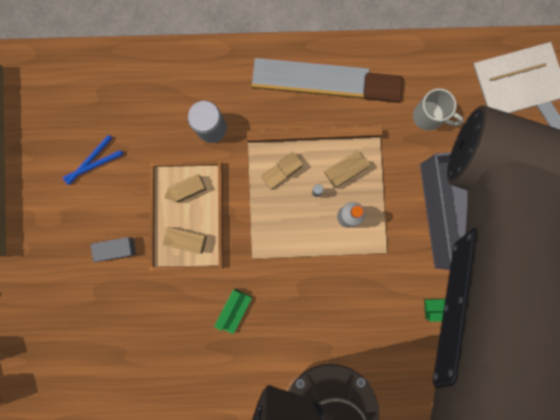

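The top view shows the arm over the bin and nothing on the board disturbed (glue at 352,214). Lowering the tee into the bin now.

```bash
python3 -m crank '[{"xyz":[0,0.2,2.5],"delta_rot":[0,0,0],"claw":0.9},{"xyz":[0,0.2,5.4],"delta_rot":[0,0,0],"claw":0.9},{"xyz":[0,0.2,5.4],"delta_rot":[0,0,0],"claw":0.9},{"xyz":[0,0.2,5.4],"delta_rot":[0,0,0],"claw":0.9},{"xyz":[0,0.2,5.4],"delta_rot":[0,0,0],"claw":0.9},{"xyz":[0,0.2,5.4],"delta_rot":[0,0,0],"claw":0.45},{"xyz":[0,0.2,5.4],"delta_rot":[0,0,0],"claw":0.45},{"xyz":[0,0.2,5.4],"delta_rot":[0,0,0],"claw":0.45},{"xyz":[0,0.2,5.4],"delta_rot":[0,0,0],"claw":0.45},{"xyz":[0,0,0],"delta_rot":[0,0,0],"claw":0.45},{"xyz":[0,0,0],"delta_rot":[0,0,0],"claw":0.45},{"xyz":[0,0,0],"delta_rot":[0,0,0],"claw":0.45},{"xyz":[0,0,0],"delta_rot":[0,0,0],"claw":0.45}]' 40
python3 - <<'E'
from h import *
cv2.imwrite("pics/w2.png",optics.capture("wrist")["img"])
plan((560,-150,240,-60),(602,94,230,-55),(602,94,28,-55))
E
```

```text
time_s: 7.6
tcp_pos: [0.4323, -0.3607, 0.2492]
eef_rot: [-179.7, -0.2, -90.0]
contact_force: [-0.6, 0.7, -0.6]
gripper_width: 0.048
gripper_force: 0.0
t 7.65 tcp [ 431.3 -360.   246.8] [-1.798e+02 -1.000e-01 -9.000e+01] j1,j6 [-20.  20.] w 48.1 F 0.0
(560, -150, 240, -60) [-7.0, -4.29, 0.23] [-0.1, -0.1, -30.0] rows 3.9 2.8
(602, 94, 230, -55) [-15.13, -5.69, 0.56] [-0.1, -0.1, -35.0] rows 4.0 0.5
(602, 94, 28, -55) [-15.14, -5.67, 7.3] [-0.1, -0.1, -35.0] rows 3.2 0.0
```

View pics/w2.png

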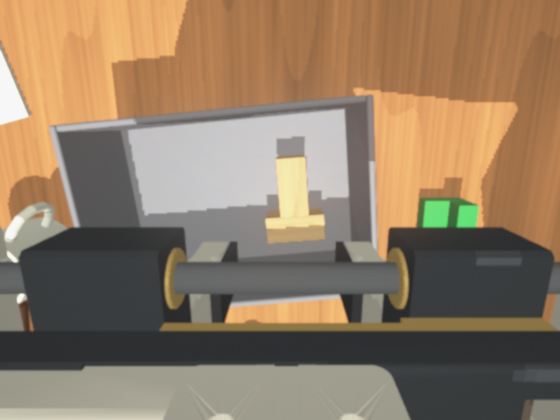

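The tee is in the bin at (294,200). Next is the lap.

```bash
python3 -m crank '[{"xyz":[-7,-4.29,0.2],"delta_rot":[0,0,-30],"claw":0.15},{"xyz":[-7,-4.29,0.2],"delta_rot":[0,0,-30],"claw":0.15},{"xyz":[-7,-4.29,0.2],"delta_rot":[0,0,-30],"claw":0.15},{"xyz":[-7,-4.29,0.2],"delta_rot":[0,0,-30],"claw":0.15},{"xyz":[-15.13,-5.69,0.2],"delta_rot":[0,0,-35],"claw":0.15},{"xyz":[-15.13,-5.69,0.2],"delta_rot":[0,0,-35],"claw":0.15},{"xyz":[-15.13,-5.69,0.2],"delta_rot":[0,0,-35],"claw":0.15},{"xyz":[-15.13,-5.69,0.2],"delta_rot":[0,0,-35],"claw":0.15},{"xyz":[-15.13,-5.69,0.2],"delta_rot":[0,0,-35],"claw":0.15},{"xyz":[-15.13,-5.69,0.2],"delta_rot":[0,0,-35],"claw":0.15},{"xyz":[-15.13,-5.69,0.2],"delta_rot":[0,0,-35],"claw":0.15}]' 40
python3 -c "
from h import *
plan((602,94,100,-55),(602,94,29,-55))"
```

```text
time_s: 9.02
tcp_pos: [0.601, 0.0929, 0.2389]
eef_rot: [179.9, 0.0, -55.1]
contact_force: [1.0, 0.1, 0.7]
gripper_width: 0.0744
gripper_force: 0.0
t 9.03 tcp [601.   92.9 238.9] [179.9   0.  -55.1] j1,j6 [27.  8.] w 74.4 F 0.0
(602, 94, 100, -55) [-0.01, -0.05, 4.63] [0.1, 0.0, -0.1] rows 2.2 0.0
(602, 94, 29, -55) [-0.01, -0.06, 7.0] [0.1, 0.0, -0.1] rows 1.1 0.0
```

```bash
python3 -m crank '[{"xyz":[0,-0.05,3],"delta_rot":[0,0,0],"claw":0.15},{"xyz":[0,-0.05,5],"delta_rot":[0,0,0],"claw":0.15},{"xyz":[0,-0.05,6.5],"delta_rot":[0,0,0],"claw":0.15},{"xyz":[0,-0.05,7],"delta_rot":[0,0,0],"claw":0.15},{"xyz":[0,-0.05,7],"delta_rot":[0,0,0],"claw":0.15},{"xyz":[0,-0.05,7],"delta_rot":[0,0,0],"claw":0.9},{"xyz":[0,-0.05,7],"delta_rot":[0,0,0],"claw":0.9},{"xyz":[0,-0.05,7],"delta_rot":[0,0,0],"claw":0.9},{"xyz":[0,-0.05,7],"delta_rot":[0,0,0],"claw":0.9},{"xyz":[0,-0.05,7],"delta_rot":[0,0,0],"claw":0.9},{"xyz":[0,-0.05,7],"delta_rot":[0,0,0],"claw":0.9},{"xyz":[0,-0.05,5],"delta_rot":[0,0,0],"claw":0.9},{"xyz":[0,-0.05,0],"delta_rot":[0,0,0],"claw":0.9},{"xyz":[0,-0.05,0],"delta_rot":[0,0,0],"claw":0.9},{"xyz":[0,-0.05,0],"delta_rot":[0,0,0],"claw":0.9},{"xyz":[0,-0.05,0],"delta_rot":[0,0,0],"claw":0.9},{"xyz":[0,-0.05,0],"delta_rot":[0,0,0],"claw":0.9}]' 40
python3 -c "
from h import *
plan((590,-150,245,-90),(500,-350,245,-90),(500,-350,95,-90))"
```

```text
time_s: 11.15
tcp_pos: [0.6017, 0.0949, 0.2382]
eef_rot: [179.9, 0.1, -55.0]
contact_force: [-0.6, 0.3, -0.8]
gripper_width: 0.0419
gripper_force: 40.0
t 11.15 tcp [601.7  94.9 238.2] [ 1.799e+02  1.000e-01 -5.500e+01] j1,j6 [27.  8.] w 41.9 F 40.0
(590, -150, 245, -90) [6.46, 5.0, -0.22] [0.1, 0.0, 35.0] rows 3.9 3.3
(500, -350, 245, -90) [10.2, 11.29, -0.22] [0.1, 0.0, 35.0] rows 3.5 0.0
(500, -350, 95, -90) [10.21, 11.28, 4.78] [0.1, 0.0, 35.0] rows 2.4 0.0
```

```bash
python3 -m crank '[{"xyz":[6.46,5,-0.22],"delta_rot":[0,0,35],"claw":0.9},{"xyz":[6.46,5,-0.22],"delta_rot":[0,0,35],"claw":0.9},{"xyz":[6.46,5,-0.22],"delta_rot":[0,0,35],"claw":0.9},{"xyz":[6.46,5,-0.22],"delta_rot":[0,0,35],"claw":0.9},{"xyz":[10.2,11.29,-0.22],"delta_rot":[0,0,35],"claw":0.9},{"xyz":[10.2,11.29,-0.22],"delta_rot":[0,0,35],"claw":0.9},{"xyz":[10.2,11.29,-0.22],"delta_rot":[0,0,35],"claw":0.9},{"xyz":[10.2,11.29,-0.22],"delta_rot":[0,0,35],"claw":0.9},{"xyz":[10.2,11.29,-0.22],"delta_rot":[0,0,35],"claw":0.9},{"xyz":[10.2,11.29,2.5],"delta_rot":[0,0,35],"claw":0.9},{"xyz":[10.2,11.29,5],"delta_rot":[0,0,35],"claw":0.9},{"xyz":[10.2,11.29,5],"delta_rot":[0,0,35],"claw":0.9},{"xyz":[10.2,11.29,5],"delta_rot":[0,0,35],"claw":0.9},{"xyz":[10.2,11.29,5],"delta_rot":[0,0,35],"claw":0.9}]' 40
python3 -m crank '[{"xyz":[0,0,0],"delta_rot":[0,0,0],"claw":0.35},{"xyz":[0,0,0],"delta_rot":[0,0,0],"claw":0.35},{"xyz":[0,0,0],"delta_rot":[0,0,0],"claw":0.35},{"xyz":[0,0,0],"delta_rot":[0,0,0],"claw":0.35},{"xyz":[0,0,-5.2],"delta_rot":[0,0,0],"claw":0.35},{"xyz":[0,0,-5.2],"delta_rot":[0,0,0],"claw":0.35},{"xyz":[0,0,-5.2],"delta_rot":[0,0,0],"claw":0.35},{"xyz":[0,0,-5.2],"delta_rot":[0,0,0],"claw":0.35}]' 40
python3 - <<'E'
from h import *
cv2.imwrite("pics/w3.png",optics.capture("wrist")["img"])
plan((608,-77,240,-58.5))
E
```

```text
time_s: 12.9
tcp_pos: [0.5018, -0.3499, 0.0904]
eef_rot: [-180.0, -0.0, -89.9]
contact_force: [-0.8, -0.3, -0.5]
gripper_width: 0.0419
gripper_force: 40.0
time_s: 13.9
tcp_pos: [0.5021, -0.3506, 0.249]
eef_rot: [-179.7, -0.1, -90.0]
contact_force: [-0.4, 0.2, -0.5]
gripper_width: 0.0571
gripper_force: 0.0
t 13.95 tcp [ 501.2 -350.   246.7] [-179.9   -0.   -90. ] j1,j6 [-17.  17.] w 56.8 F 0.0
(608, -77, 240, -58.5) [-9.1, -3.56, 0.23] [-0.1, -0.1, -31.5] rows 4.7 2.9
```

View pics/w3.png

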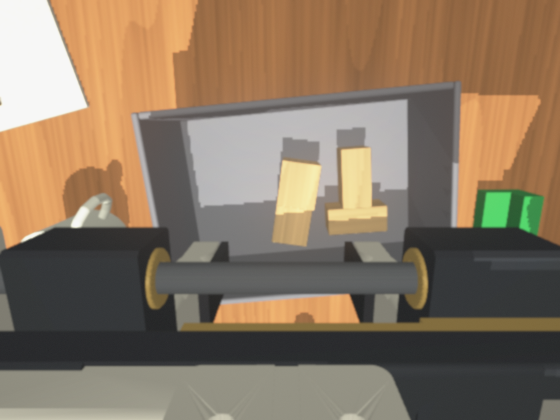

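Both pieces lie flat in the bin, the lap at (298,205) and the tee at (356,190). Next is the rebate.

```bash
python3 -m crank '[{"xyz":[-9.1,-3.56,0.1],"delta_rot":[0,0,-31.5],"claw":0.2},{"xyz":[-9.1,-3.56,0.1],"delta_rot":[0,0,-31.5],"claw":0.2},{"xyz":[-9.1,-3.56,0.1],"delta_rot":[0,0,-31.5],"claw":0.2},{"xyz":[-9.1,-3.56,0.1],"delta_rot":[0,0,-31.5],"claw":0.2},{"xyz":[-9.1,-3.56,0.1],"delta_rot":[0,0,-31.5],"claw":0.2},{"xyz":[-9.1,-3.56,0.1],"delta_rot":[0,0,-31.5],"claw":0.2},{"xyz":[-9.1,-3.56,0.1],"delta_rot":[0,0,-31.5],"claw":0.2},{"xyz":[-9.1,-3.56,0.1],"delta_rot":[0,0,-31.5],"claw":0.2}]' 40
python3 - <<'E'
from h import *
cv2.imwrite("pics/w4.png",optics.capture("wrist")["img"])
plan((608,-77,17,-58.5))
E
```

```text
time_s: 14.95
tcp_pos: [0.607, -0.0779, 0.2419]
eef_rot: [179.9, 0.0, -58.5]
contact_force: [0.0, -0.1, 0.1]
gripper_width: 0.07
gripper_force: 0.0
t 15.0 tcp [607.1 -78.  242.2] [180.    0.  -58.6] j1,j6 [11. 20.] w 70.2 F 0.0
(608, -77, 17, -58.5) [-0.01, -0.05, 7.51] [0.0, 0.0, -0.1] rows 3.6 0.0
```

View pics/w4.png

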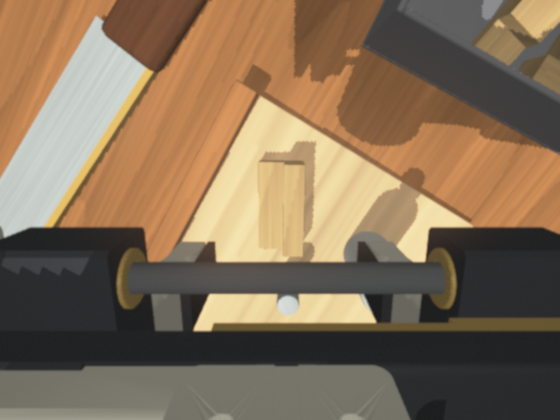

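The wrist view shows the rebate aligned vertically, with its rib on the right (columns 284–305) and base on the left (258–284). The glue is at about (370,245). I'll check the lateral offset before descending.

```bash
python3 - <<'E'
from h import *
s=r.get_state(); d=optics.capture("wrist"); H=np.array(d["hand_eye"])
A=R.from_euler("xyz",s["eef_rot"],degrees=True).as_matrix()
eye=s["tcp_pos"]+A@H[:3,3]; rot=A@H[:3,:3]
def c(n,px,z): print(n,((cast(d,px,z,eye,rot)-s["tcp_pos"])@A*1000).round(1)[:,:2].tolist())
c("rib (tool xy mm)",[(305,163),(303,256)],.056); c("base",[(258,162),(260,247)],.032)
c("glue left edge at foot..top",[(345,245)],.012); c("same@.1",[(345,240)],.1)
E
```

```text
rib (tool xy mm) [[27.5, 20.2], [-73.1, 19.4]]
base [[25.9, -29.3], [-71.6, -29.0]]
glue left edge at foot..top [[-76.5, 72.5]]
same@.1 [[-39.4, 56.1]]
```

```bash
python3 -m crank '[{"xyz":[0,-0.16,3],"delta_rot":[0,0,0],"claw":0.2},{"xyz":[0,-0.16,5],"delta_rot":[0,0,0],"claw":0.2},{"xyz":[0,-0.16,6.8],"delta_rot":[0,0,0],"claw":0.2},{"xyz":[0,-0.16,7.5],"delta_rot":[0,0,0],"claw":0.2},{"xyz":[0,-0.16,7.5],"delta_rot":[0,0,0],"claw":0.2},{"xyz":[0,-0.16,7.5],"delta_rot":[0,0,0],"claw":0.2},{"xyz":[0,-0.16,7.5],"delta_rot":[0,0,0],"claw":0.8},{"xyz":[0,-0.16,7.5],"delta_rot":[0,0,0],"claw":0.8},{"xyz":[0,-0.16,7.5],"delta_rot":[0,0,0],"claw":0.8},{"xyz":[0,-0.16,7.5],"delta_rot":[0,0,0],"claw":0.8},{"xyz":[0,-0.16,7.5],"delta_rot":[0,0,0],"claw":0.8},{"xyz":[0,-0.16,6],"delta_rot":[0,0,0],"claw":0.8},{"xyz":[0,-0.16,4],"delta_rot":[0,0,0],"claw":0.8},{"xyz":[0,-0.16,0],"delta_rot":[0,0,0],"claw":0.8},{"xyz":[0,-0.16,0],"delta_rot":[0,0,0],"claw":0.8},{"xyz":[0,-0.16,0],"delta_rot":[0,0,0],"claw":0.8},{"xyz":[0,-0.16,0],"delta_rot":[0,0,0],"claw":0.8}]' 40
python3 -c "
from h import *
plan((560,-370,245,-87),(560,-370,90,-87))"
```

```text
time_s: 17.18
tcp_pos: [0.611, -0.0742, 0.2418]
eef_rot: [180.0, 0.1, -58.5]
contact_force: [-0.2, -0.6, -1.5]
gripper_width: 0.05
gripper_force: 39.9
t 17.18 tcp [611.  -74.2 241.8] [ 1.80e+02  1.00e-01 -5.85e+01] j1,j6 [11. 20.] w 50.0 F 39.9
(560, -370, 245, -87) [7.52, 6.6, -0.11] [0.0, 0.1, 28.5] rows 4.8 2.7
(560, -370, 90, -87) [7.52, 6.6, 5.05] [0.0, 0.1, 28.5] rows 2.5 0.0
```

```bash
python3 -m crank '[{"xyz":[7.35,6.88,-0.1],"delta_rot":[0,0,28.5],"claw":0.8},{"xyz":[7.35,6.88,-0.1],"delta_rot":[0,0,28.5],"claw":0.8},{"xyz":[7.35,6.88,-0.1],"delta_rot":[0,0,28.5],"claw":0.8},{"xyz":[7.35,6.88,-0.1],"delta_rot":[0,0,28.5],"claw":0.8},{"xyz":[7.35,6.88,-0.1],"delta_rot":[0,0,28.5],"claw":0.8},{"xyz":[7.35,6.88,-0.1],"delta_rot":[0,0,28.5],"claw":0.8},{"xyz":[7.35,6.88,-0.1],"delta_rot":[0,0,28.5],"claw":0.8},{"xyz":[7.35,6.88,2.5],"delta_rot":[0,0,28.5],"claw":0.8},{"xyz":[7.35,6.88,5],"delta_rot":[0,0,28.5],"claw":0.8},{"xyz":[7.35,6.88,5],"delta_rot":[0,0,28.5],"claw":0.8},{"xyz":[7.35,6.88,5],"delta_rot":[0,0,28.5],"claw":0.8},{"xyz":[7.35,6.88,5],"delta_rot":[0,0,28.5],"claw":0.8}]' 40
python3 -m crank '[{"xyz":[0,0,0],"delta_rot":[0,0,0],"claw":0.3},{"xyz":[0,0,0],"delta_rot":[0,0,0],"claw":0.3},{"xyz":[0,0,0],"delta_rot":[0,0,0],"claw":0.3},{"xyz":[0,0,0],"delta_rot":[0,0,0],"claw":0.3},{"xyz":[0,0,-5.2],"delta_rot":[0,0,0],"claw":0.3},{"xyz":[0,0,-5.2],"delta_rot":[0,0,0],"claw":0.3},{"xyz":[0,0,-5.2],"delta_rot":[0,0,0],"claw":0.3},{"xyz":[0,0,-5.2],"delta_rot":[0,0,0],"claw":0.3}]' 40
python3 - <<'E'
from h import *
a=optics.capture("wrist")["img"]; b=optics.capture("side")["img"]
cv2.imwrite("pics/w5.png",cv2.resize(np.hstack([a,b]),(800,300)))
E
```

```text
time_s: 18.68
tcp_pos: [0.5522, -0.3699, 0.0939]
eef_rot: [-179.9, -0.1, -86.9]
contact_force: [0.0, -0.3, -0.4]
gripper_width: 0.0497
gripper_force: 39.9
time_s: 19.68
tcp_pos: [0.5522, -0.371, 0.2522]
eef_rot: [-179.7, -0.2, -87.0]
contact_force: [-0.6, 0.8, 0.0]
gripper_width: 0.0613
gripper_force: 0.0
```

View pics/w5.png

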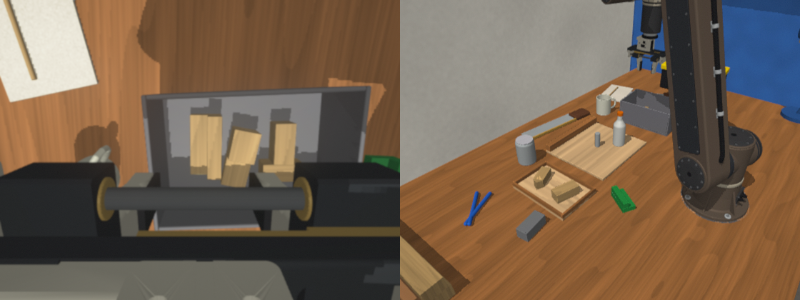

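All three offcuts are in the bin: rebate (205,145), lap (240,160) and tee (284,150). The board holds only the glue and the dog, and the tray is untouched. The arm is clear, so I'm handing in.

```bash
python3 -c "
from plant import job
print(job.close_job())"
```

```text
the job is handed in; nothing more can be done
None
```

The tee, lap and rebate from the sawing board are all in the scrap bin, the tray pieces, glue, tin and mug were left alone, and I handed the job in at about 20 s.

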